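# Set the shaker's speed selector by clicks and start it

## Task

With a fingertip, gently push the pointer of the tube shaker's speed selector clockwise, click by click, to speed 5 (the fifth white dot after the red off dot) without running past it; then press the green start button fully down and let it come back up. Only push and press: do not grip the knob or lift anything, and leave the tubes, the vial and the other things on the bench where they stand.

Things in the scene. Friction and masses are not known exactly. Their poses are not given: they have to be found in the camera images.
- shaker: tube shaker, white housing 300 x 280 mm (x, y) fixed to the bench; origin at the centre of its underside; front faces its own -x (to the robot at yaw 0), z up, yaw within 17 degrees. Flat deck 80 mm above the bench. In this frame the knob's axis is at (-75, +45) mm, the start button at (-85, -85). A metal platform with a tube rack, top at 94 mm, covers x from +10 to +140 mm
- speed (a joint): selector angle, rad; 0 = off (red dot), grows clockwise from above; a click is 0.524 rad (30 degrees), speed 5 is at 2.618; stops at 0 and speed 8. Starts at off, 1 or 2. At q the pointer points at 120 degrees - q in the shaker's frame (counter-clockwise from its x). Sprung detent: past half-way it jumps to the next click and settles there in 1 to 2 s; takes 2 to 3 N at the pointer
- speed_axis (a point): on the selector's vertical axis, at the top of its pointer, 35 mm above the deck. Selector: black round skirt 82 mm across, 9 mm high, with an upright bar (the pointer) 12 mm thick, 25 mm high above the skirt, from 16 mm behind the axis to 40 mm in front; white line on top. Round it on a blue disc 52 mm from the axis: a red dot (off), then clockwise 8 white dots (speeds 1 to 8)
- speed_pointer (a point): the pointing end of the bar, at its top, 40 mm from the axis
- start (a joint): travel of the green start button, m; 0 = up, 0.006 = fully down (about 5 N, sprung, comes back up by itself)
- start_top (a point): centre of the green button's top face, 36 mm across, in a grey housing; pressed straight down
- shaker_rack_mid (a point): loose white rack 72 x 152 x 32 mm (x, y, z) with orange-capped tubes that reach 54 mm above its underside, standing on the shaker's metal platform; point 26 mm above its underside, at its middle. Leave alone
- vial_mid (a point): loose glass vial with white cap, 25 mm across, 53 mm tall, standing on the shaker's deck behind the start button; point on its axis at half height. Leave alone
- bench_rack_mid (a point): loose white tube rack 88 x 136 mm, 54 mm tall with tubes, on the bench; point at its middle, 26 mm up. Leave alone
- marker_mid (a point): marker pen lying on the bench, 137 mm long, 12 mm thick, along its x; point near its middle. Leave alone
- scanner_mid (a point): black hand scanner in a grey stand on the bench, 190 x 62 x 75 mm, lens towards its +x; point at its middle, 30 mm up. Leave alone
- buffer_mid (a point): bottle with blue cap, 64 mm across, 130 mm tall, on the bench; point on its axis at half height. Leave alone

How it is judged:
On the way, in this order (a step that is already met when the one before it is completed fails the run):
1. the selector stands at speed 5 (value of joint speed between 2.488 and 2.748 rad and value of joint start below 0.002 m), for 0.2 s.
2. the start button is pressed down with the selector at speed 5 (value of joint speed between 2.488 and 2.748 rad and value of joint start above 0.0045 m), for 0.05 s.
At the end, for the whole second after the job is handed in: the selector rests at speed 5 (2.618 rad within 0.13 rad), the start button is back up (within 1.5 mm), and every loose thing is within 15 mm of where it stood (value of joint speed between 2.488 and 2.748 rad and velocity of joint speed between -0.05 and 0.05 rad/s and value of joint start below 0.0015 m and distance of each of shaker_rack_mid, vial_mid, bench_rack_mid, marker_mid, scanner_mid, buffer_mid from where it was at the start of the episode below 0.015 m); the robot touches nothing.
It fails at once if the selector ran past speed 5 (beyond the half-way point to 6) (value of joint speed above 2.918 rad).
It fails at once if the start button was pressed before the selector stood at speed 5 (value of joint start above 0.003 m and not (value of joint speed between 2.418 and 2.818 rad)).
It fails at once if the selector was gripped or forced (over 25 N) (contact force between the fingers and speed above 25 N).
It fails at once if a loose thing on the shaker or the bench was pushed, lifted or carried off (15 mm) (distance of any of shaker_rack_mid, vial_mid, bench_rack_mid, marker_mid, scanner_mid, buffer_mid from where it was at the start of the episode above 0.015 m).
It also fails if it takes over 51 s, if anything falls off the work surface, if the arm or the gripper's body presses on something with over 40 N, if the wrist force passes 120 N, or if a joint passes its speed limit or range.

## Robot

A 6-joint arm with a two-finger parallel gripper is mounted at the origin on the work surface. World frame = base frame: x ahead of the robot, y to its left, z up, the work surface at z = 0. Lengths are in m, angles in rad, forces in N, time in s.
With the tool pointing down it reaches from about 0.3 to 0.775 m from the base axis. Payload 14.6 kg.
Tool frame: the origin (TCP) lies midway between the tips of the shut fingers; the grasp point (between the pads) lies 19 mm behind it (ctrl.pinch_z is the distance from the TCP to the grasp point, in m); z points along the fingers, y is the line along which they close (so a half turn about z gives the same grasp; the last joint's range is limited). The gripper opens to 94 mm and grips with 3 to 60 N. Pads are 16 mm wide; open, the fingers measure 119 mm over their backs; the gripper's body (75 mm by 177 mm) begins 78 mm behind the grasp point.
Start: joints at [1.154, 0.3, 1.521, -0, 1.321, -0.067], TCP at [0.188, 0.517, 0.205] pointing down, gripper open.
Joint ranges: [-3.03, 3.03], [-0.79, 2.21], [0.23, 2.52], [-1.04, 4.18], [0, 3.07], [-2.55, 2.55]. Speed limits (rad/s): [2.22, 2.22, 2.57, 3.14, 3.14, 3.14].

## Interface

Orientations are given as [roll, pitch, yaw] about the fixed x, y, z axes, in that order (R = Rz(yaw) Ry(pitch) Rx(roll)).
In Python, from station import ctrl gives the robot as it stands.
- The arm moves only by the tool jog_arm, never from a script. Its argument "motion" is a list of rows, each a list of 7 numbers: the shift along the tool's x, y, z in m, then the turn, a rotation vector about the tool's x, y, z in rad, then the opening, from -1 (shut) to 1 (fully open). In form: [[tx, ty, tz, rx, ry, rz, gripper], ...]. A call has 1 to 5 rows; each row shifts and turns the commanded pose from where the row before left it, along the tool's axes as they then stand; what a row does not reach is not made up. A row lasts 1/10 s, in which the tool goes at most 50 mm and 8.59 degrees, less where a joint would pass 70% of its speed; a pose out of reach is approached as far as the arm can. A call is refused whole if a number of a shift passes 0.05 or a number of a turn 0.15, either way. A call with a gripper value outside its range is refused whole. The fingers move at their own pace and stop on an object; "squeeze" is the grip in N (left out, the last holds). Time passes only in rows, so rows that do not move let the fingers close. It gives the time, the measured TCP pose, the force, the opening and the grip force at its end, in the units of the state.
- ctrl.get_obs(): the state, without advancing time (a new reading comes with each control period).
- ctrl.camera(name): name is "scene" or "top" or "wrist"; returns the picture (400x640x3 uint8, red, green, blue); there is no depth.
- ctrl.camera_model(name): a dict with "intrinsics" (3x3 intrinsics, pixels), "rvec" (rotation vector, rad) and "tvec" (3), from world to camera coordinates, as OpenCV has them. Camera axes: x right, y down, z forward; pixel columns grow to the right and rows downward; lengths in m; the calibration is good to about 2 mm. A picture is of the moment at which its call begins: read the wrist's pose just before it. camera_model takes no time and is no camera call; for the wrist camera it gives the pose at the moment of the call.
- ctrl.hand_in(): hands the job in; it is judged then, once.
The state is a dict: "time_s": time; "qpos": joint angles; "joint_vel": joint speeds; "tau": joint torques, N m; "ee_pos": TCP position; "eef_rot": TCP orientation; "force": force on the tool from outside, world axes, zero at the start; "moment": the same for the moment, N m; "grip_width": finger opening in m; "grip_force": force on a finger pad.
Only numpy, scipy, OpenCV 4.12 (cv2) and the standard library are available. Lean on these libraries where they do the work, as an engineer would, in place of code of your own. Each camera call takes 0.05 s, during which the arm holds its last target. There are 200 camera calls.

## Working session

There is one attempt and no reset: what is moved stays moved. The work goes in short steps, Python scripts to look and compute and a tool call to move; the robot and the scene stay as the last step left them, time stands still between calls to the robot, and variables do not carry over. Pictures are saved under pics/ and viewed, at most 10 in all, crops included, and the job is handed in when it is done.

Besides the shell and the picture viewer there is one more tool, called after "Emit:" by a JSON object that holds its "fn" and its "kwargs", one argument or row to a line. jog_arm: Moves the arm, as the interface text tells. Its arguments: {"type":"object","properties":{"motion":{"type":"array"},"squeeze":{"type":"number"}},"required":["motion"]}

```bash
mkdir -p pics; ls; cat > h.py <<'E'
import numpy as np,cv2
from station import ctrl
def cam(n):
    m=ctrl.camera_model(n); return np.array(m["intrinsics"],float),np.array(m["rvec"],float),np.array(m["tvec"],float).reshape(3)
def cast(n,uv,z):
    K,r,t=cam(n); R=cv2.Rodrigues(r)[0]; c=-R.T@t
    d=R.T@np.linalg.inv(K)@np.array([uv[0],uv[1],1.]); return c+d*(z-c[2])/d[2]
def proj(n,P):
    K,r,t=cam(n); return cv2.projectPoints(np.array(P,float).reshape(-1,3),r,t,K,None)[0].reshape(-1,2)
def save(n,f):
    im=ctrl.camera(n); cv2.imwrite(f,im[:,:,::-1]); return im
E
python3 - <<'E'
from h import *
a=save("top","pics/top0.png");b=save("scene","pics/scene0.png")
o=ctrl.get_obs();print(o["time_s"],o["ee_pos"],o["eef_rot"],o["grip_width"])
for n in("top","scene"):
    K,r,t=cam(n);print(n,K[0,0],-cv2.Rodrigues(r)[0].T@t)
E
```

```text
pics
0.1 [0.18840178 0.51648486 0.2049531 ] [-3.14056945e+00 -6.58452579e-05  2.79182140e+00] 0.09389315964349204
top 394.8811658342942 [0.49680509 0.00794998 1.07708181]
scene 488.13574948023916 [1.10934029 0.71846882 0.9929171 ]
```

View pics/top0.png

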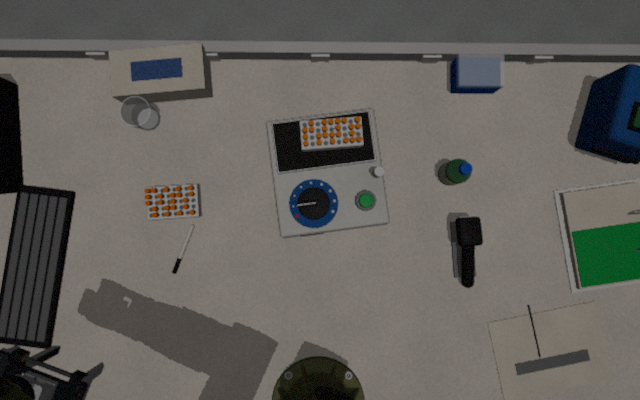

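View pics/scene0.png

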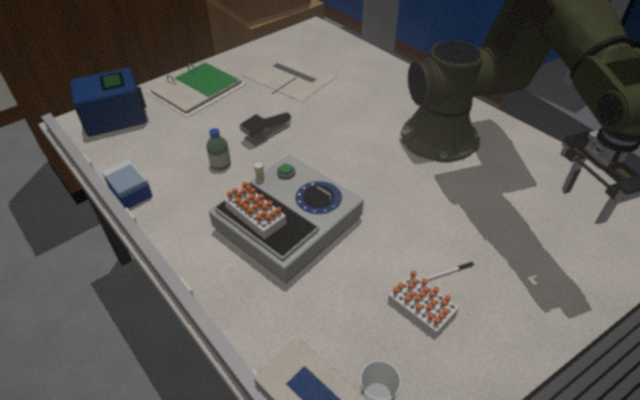

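Top view (x up, y left): the knob is at about (314,203) with its white line pointing left and the red dot lower-left. The green button is at (366,200), the vial at (378,171) and the rack at (332,132). Next I'll measure them.

```bash
cat > m.py <<'E'
from h import *
def measure(n,im,zt=.080):
    hsv=cv2.cvtColor(im,cv2.COLOR_RGB2HSV); H,S,V=cv2.split(hsv)
    def blobs(mask,amin):
        k,l,s,c=cv2.connectedComponentsWithStats(mask.astype(np.uint8)); return [(s[i,4],c[i],l==i) for i in range(1,k) if s[i,4]>=amin]
    return H,S,V,blobs
E
python3 - <<'E'
from m import *
im=cv2.imread("pics/top0.png")[:,:,::-1].copy();H,S,V,bl=measure("top",im)
m=(H>100)&(H<125)&(S>120); m[:, :270]=0;m[:,400:]=0;m[:150]=0;m[250:]=0
cn,_=cv2.findContours(m.astype(np.uint8),cv2.RETR_EXTERNAL,cv2.CHAIN_APPROX_NONE);c=max(cn,key=cv2.contourArea)
e=cv2.fitEllipse(c);print(e); K=cast("top",e[0],.081);print("knob",K, "diam",e[1][0]*(1.077-.08)/394.9)
g=(H>50)&(H<85)&(S>120);g[:, :340]=0;g[:,395:]=0;g[:150]=0;g[250:]=0
for a,cc,_ in bl(g,20):print("green",a,cc,cast("top",cc,.095),2*np.sqrt(a/np.pi)*.98/394.9)
r=((H<8)|(H>172))&(S>100);r[:, :285]=0;r[:,345:]=0;r[:170]=0;r[240:]=0
for a,cc,_ in bl(r,2):
    p=cast("top",cc,.081);print("red",a,cc,p,np.degrees(np.arctan2(*(p-K)[1::-1])),np.linalg.norm((p-K)[:2]))
w=(V>120)&(S<70);w[:, :288]=0;w[:,341:]=0;w[:178]=0;w[228:]=0
for a,cc,_ in bl(w,2):
    p=cast("top",cc,.081);print("white",a,cc,p[:2],np.degrees(np.arctan2(*(p-K)[1::-1])),np.linalg.norm((p-K)[:2]))
z=cv2.resize(im[100:240,260:400],(800,600)[0:1]*1+(600,)if 0 else (600,600),interpolation=cv2.INTER_CUBIC)
cv2.imwrite("pics/z0.png",z[:,:,::-1])
E
```

```text
((313.20550537109375, 203.2032470703125), (46.89957046508789, 47.11493682861328), 75.23453521728516)
knob [0.52815399 0.01418094 0.081     ] diam 0.11840686693768708
green 152 [365.56578947 199.94078947] [ 0.53659365 -0.11626391  0.095     ] 0.034523577673010925
red 6 [296.83333333 215.83333333] [0.49610334 0.05520775 0.081     ] 127.99738810225192 0.0520619153905588
white 143 [293.67832168 182.93006993] [0.57915394 0.06388079] 44.26031498131961 0.07121144241270268
white 187 [334.5026738  186.87165775] [ 0.5697843  -0.03942677] -52.16804299373424 0.06787391833779907
white 2 [330.  190.5] [ 0.56052079 -0.02807227] -52.54716683351453 0.05322540719532598
white 2 [288.  197.5] [0.54218538 0.07788209] 77.57788412383145 0.06522818897529827
white 2 [334.  200.5] [ 0.53528369 -0.03827452] -82.25983460719318 0.05293777154923738
white 3 [288. 209.] [0.51317562 0.07760499] 103.28764322386199 0.06516872088445787
white 2 [332.5 211. ] [ 0.50877198 -0.03458348] -111.6759465754482 0.05247505489163697
white 100 [292.25 222.06] [0.48039578 0.0666039 ] 132.33405405079267 0.07091553406935618
white 128 [334.75      222.1796875] [ 0.48067923 -0.04035249] -131.04161025829177 0.07230316441841016
```

View pics/z0.png

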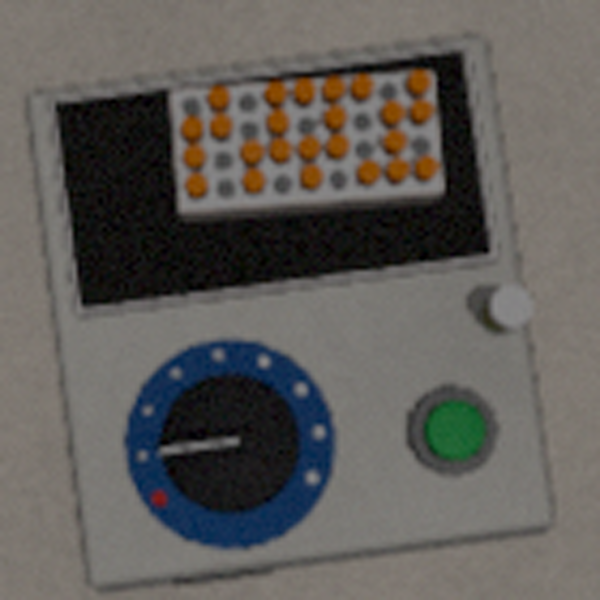

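The pointer stands at speed 1: it points at the first white dot, about 98° in world. Yaw comes out near 8° from both the red dot (128°) and the knob–button line. The knob–button distance is 130.7 mm against 130.4 mm expected. I'll shut the gripper and move behind the pointer, staying high.

Emit:
{"fn": "jog_arm", "kwargs": {
  "motion": [
    [-0.03,-0.023,0,0,0,0,-1],
    [-0.03,-0.023,0,0,0,0,-1],
    [-0.03,-0.023,0,0,0,0,-1],
    [-0.03,-0.023,0,0,0,0,-1],
    [-0.03,-0.023,0,0,0,0,-1]
  ],
  "squeeze": 5
}}

```text
time_s: 0.6
ee_pos: [0.2904, 0.3558, 0.2053]
eef_rot: [-3.141, -0.0, 2.792]
force: [0.9, 0.6, 1.2]
grip_width: 0.0572
grip_force: 0.0
```

Emit:
{"fn": "jog_arm", "kwargs": {
  "motion": [
    [-0.03,-0.023,0,0,0,0,-1],
    [-0.03,-0.023,0,0,0,0,-1],
    [-0.03,-0.023,0,0,0,0,-1],
    [-0.03,-0.023,0,0,0,0,-1],
    [-0.03,-0.023,0,0,0,0,-1]
  ]
}}

```text
time_s: 1.1
ee_pos: [0.392, 0.1963, 0.2054]
eef_rot: [-3.142, -0.0, 2.792]
force: [1.6, -0.2, -0.0]
grip_width: 0.0174
grip_force: 0.0
```

Emit:
{"fn": "jog_arm", "kwargs": {
  "motion": [
    [-0.03,-0.023,0,0,0,0,-1],
    [-0.03,-0.023,0,0,0,0,-1],
    [-0.03,-0.023,0,0,0,0,-1],
    [-0.03,-0.023,0,0,0,0,-1],
    [-0.03,-0.023,0,0,0,0,-1]
  ]
}}

```text
time_s: 1.6
ee_pos: [0.4935, 0.0368, 0.2053]
eef_rot: [-3.141, -0.0, 2.792]
force: [-0.3, 0.9, 0.4]
grip_width: 0.0005
grip_force: 0.0
```

Emit:
{"fn": "jog_arm", "kwargs": {
  "motion": [
    [0,0,0,0,0,-0.12,-1],
    [0,0,0,0,0,-0.12,-1],
    [0,0,0,0,0,-0.12,-1],
    [0,0,0,0,0,-0.12,-1],
    [0,0,0,0,0,0,-1]
  ]
}}

```text
time_s: 2.1
ee_pos: [0.4929, 0.0383, 0.2052]
eef_rot: [3.142, -0.001, -3.01]
force: [0.2, 0.2, 0.5]
grip_width: 0.0009
grip_force: 0.0
```

```bash
cat > rel.py <<'E'
from m import *
K=np.array([.528,.0142])
def rel(K=K):
    o=ctrl.get_obs();R=cv2.Rodrigues(np.zeros(3))[0];y=o["eef_rot"][2]
    d=np.array(o["ee_pos"][:2])-K;x=np.array([np.cos(y),np.sin(y)]);Y=np.array([np.sin(y),-np.cos(y)])
    print("t",o["time_s"],"pos",np.round(o["ee_pos"],4),"rpyd",np.round(np.degrees(o["eef_rot"]),2),"rel mm x,y",np.round(1e3*d@x,1),np.round(1e3*d@Y,1),"F",np.round(o["force"],1),"w",round(o["grip_width"],4),"q6",np.round(o["qpos"][5],2))
E
python3 - <<'E'
from rel import *
rel();save("wrist","pics/w1.png")
for z,P in((.115,[.528,.0142,.115]),(.095,[.5366,-.1163,.095])):print(proj("wrist",P))
E
```

```text
t 2.1 pos [0.4929 0.0383 0.2052] rpyd [ 1.8000e+02 -3.0000e-02 -1.7243e+02] rel mm x,y 31.7 28.5 F [0.2 0.2 0.5] w 0.0009 q6 -1.7
[[287.37586575 233.32667534]]
[[164.30208127 219.41127507]]
```

View pics/w1.png

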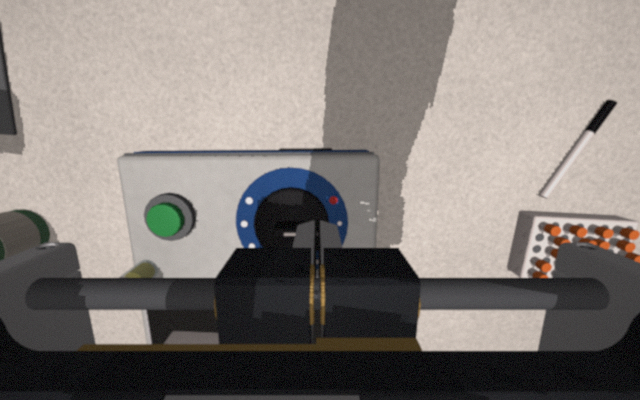

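The wrist view shows the button at (165,219), as predicted. The knob disc is at (292,220), and the fingertips sit behind and outside the pointer as planned. Descending beside the pointer and closing in.

Emit:
{"fn": "jog_arm", "kwargs": {
  "motion": [
    [0,0,0.03,0,0,0,-1],
    [0,0,0.03,0,0,0,-1],
    [0,0,0.03,0,0,0,-1],
    [0,0,0.013,0,0,0,-1],
    [0,0,0,0,0,0,-1]
  ]
}}

```text
time_s: 2.65
ee_pos: [0.4923, 0.0384, 0.1013]
eef_rot: [3.141, -0.003, -3.013]
force: [0.1, 0.2, -0.8]
grip_width: 0.0003
grip_force: 0.0
```

Emit:
{"fn": "jog_arm", "kwargs": {
  "motion": [
    [-0.004,0,0,0,0,0,-1],
    [-0.004,0,0,0,0,0,-1],
    [-0.004,0,0,0,0,0,-1],
    [-0.003,0,0,0,0,0,-1],
    [0,0,0,0,0,0,-1]
  ]
}}

```text
time_s: 3.15
ee_pos: [0.5084, 0.0404, 0.1027]
eef_rot: [-3.142, 0.001, -3.011]
force: [0.2, 0.2, 0.0]
grip_width: 0.0004
grip_force: 0.0
```

```bash
python3 - <<'E'
from rel import *
rel()
E
```

```text
t 3.15 pos [0.5084 0.0404 0.1027] rpyd [-1.8000e+02  3.0000e-02 -1.7254e+02] rel mm x,y 16.1 28.5 F [0.2 0.2 0. ] w 0.0004 q6 -1.69
```

Emit:
{"fn": "jog_arm", "kwargs": {
  "motion": [
    [-0.0015,0.0008,0,0,0,0.0524,-1],
    [-0.0015,0.0008,0,0,0,0.0524,-1],
    [-0.0015,0.0008,0,0,0,0.0524,-1],
    [-0.0015,0.0008,0,0,0,0.0524,-1],
    [-0.0015,0.0008,0,0,0,0.0524,-1]
  ]
}}

```text
time_s: 3.65
ee_pos: [0.5151, 0.0447, 0.1025]
eef_rot: [3.141, -0.001, 3.008]
force: [-1.5, 1.2, 0.7]
grip_width: 0.0005
grip_force: 0.7
```

Emit:
{"fn": "jog_arm", "kwargs": {
  "motion": [
    [-0.0015,0.0008,0,0,0,0.0524,-1],
    [-0.0015,0.0008,0,0,0,0.0524,-1],
    [-0.0015,0.0008,0,0,0,0.0524,-1],
    [0,0,0,0,0,0,-1],
    [0,0,0,0,0,0,-1]
  ]
}}

```text
time_s: 4.15
ee_pos: [0.5201, 0.046, 0.1025]
eef_rot: [-3.142, 0.0, 2.854]
force: [0.0, 0.2, -0.6]
grip_width: 0.0007
grip_force: 0.0
```

```bash
python3 - <<'E'
from rel import *
rel()
im=save("top","pics/t2.png")
cv2.imwrite("pics/z2.png",cv2.resize(im[170:240,280:350],(500,500),interpolation=cv2.INTER_CUBIC)[:,:,::-1])
E
```

```text
t 4.15 pos [0.5201 0.046  0.1025] rpyd [-180.      0.    163.53] rel mm x,y 16.6 28.3 F [ 0.   0.2 -0.6] w 0.0007 q6 -1.27
```

View pics/z2.png

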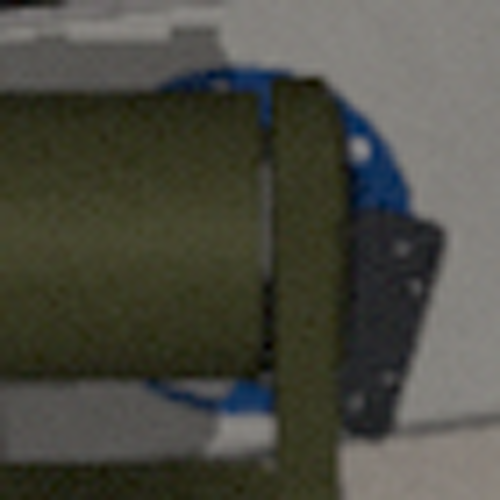

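The arm hides the knob from above, so I'm using force. Contact was 1.9 N at tool angle 82°, and the force then dropped, so it clicked to speed 2. Continuing one click.

Emit:
{"fn": "jog_arm", "kwargs": {
  "motion": [
    [-0.0015,0.0008,0,0,0,0.0524,-1],
    [-0.0015,0.0008,0,0,0,0.0524,-1],
    [-0.0015,0.0008,0,0,0,0.0524,-1],
    [-0.0015,0.0008,0,0,0,0.0524,-1],
    [-0.0015,0.0008,0,0,0,0.0524,-1]
  ]
}}

```text
time_s: 4.7
ee_pos: [0.5283, 0.047, 0.1025]
eef_rot: [-3.142, -0.001, 2.59]
force: [-1.0, 1.9, 1.5]
grip_width: 0.0005
grip_force: 1.0
```

Emit:
{"fn": "jog_arm", "kwargs": {
  "motion": [
    [-0.0015,0.0008,0,0,0,0.0524,-1],
    [-0.0015,0.0008,0,0,0,0.0524,-1],
    [-0.0015,0.0008,0,0,0,0.0524,-1]
  ]
}}

```text
time_s: 5.0
ee_pos: [0.5336, 0.0464, 0.1025]
eef_rot: [3.141, -0.0, 2.432]
force: [-0.3, 0.5, 0.8]
grip_width: 0.0004
grip_force: 0.4
```

Emit:
{"fn": "jog_arm", "kwargs": {
  "motion": [
    [-0.0015,0.0008,0,0,0,0.0524,-1],
    [-0.0015,0.0008,0,0,0,0.0524,-1],
    [0,0,0,0,0,0,-1],
    [0,0,0,0,0,0,-1],
    [0,0,0,0,0,0,-1]
  ]
}}

```text
time_s: 5.5
ee_pos: [0.5368, 0.0454, 0.1025]
eef_rot: [-3.142, -0.0, 2.33]
force: [0.9, 1.1, -0.2]
grip_width: 0.0006
grip_force: 0.0
```

```bash
python3 - <<'E'
from rel import *
rel()
save("wrist","pics/w3.png");im=save("scene","pics/s3.png")
a=proj("scene",[.528,.0142,.1])[0].astype(int);print(a)
c=im[a[1]-40:a[1]+40,a[0]-50:a[0]+50]
w=cv2.imread("pics/w3.png")
cv2.imwrite("pics/z3.png",np.hstack([cv2.resize(c,(400,320),interpolation=cv2.INTER_CUBIC)[:,:,::-1],cv2.resize(w[80:400,150:550],(400,320))]))
E
```

```text
t 5.5 pos [0.5368 0.0454 0.1025] rpyd [-180.     -0.    133.51] rel mm x,y 16.6 27.9 F [ 0.9  1.1 -0.2] w 0.0006 q6 -0.74
[317 191]
```

View pics/z3.png

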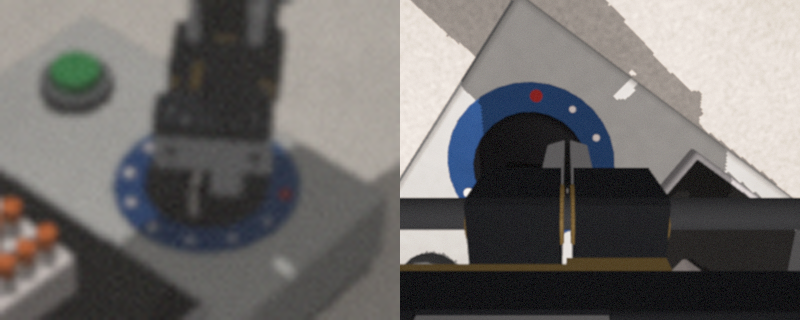

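The scene crop shows the pointer's line ahead of the fingertip at about (195,190), and the force has dropped off, which fits speed 3. Next click, to 4.

Emit:
{"fn": "jog_arm", "kwargs": {
  "motion": [
    [-0.0015,0.0008,0,0,0,0.0524,-1],
    [-0.0015,0.0008,0,0,0,0.0524,-1],
    [-0.0015,0.0008,0,0,0,0.0524,-1],
    [-0.0015,0.0008,0,0,0,0.0524,-1],
    [-0.0015,0.0008,0,0,0,0.0524,-1]
  ]
}}

```text
time_s: 6.1
ee_pos: [0.5445, 0.0421, 0.1025]
eef_rot: [-3.142, -0.0, 2.065]
force: [-2.3, 0.6, 0.4]
grip_width: 0.0009
grip_force: 0.9
```

Emit:
{"fn": "jog_arm", "kwargs": {
  "motion": [
    [-0.0015,0.0008,0,0,0,0.0524,-1],
    [-0.0015,0.0008,0,0,0,0.0524,-1],
    [-0.0015,0.0008,0,0,0,0.0524,-1]
  ]
}}

```text
time_s: 6.4
ee_pos: [0.5488, 0.039, 0.1025]
eef_rot: [3.141, -0.0, 1.908]
force: [-0.5, 0.7, 0.1]
grip_width: 0.0005
grip_force: 0.3
```

Emit:
{"fn": "jog_arm", "kwargs": {
  "motion": [
    [-0.0015,0.0008,0,0,0,0.0524,-1],
    [-0.0015,0.0008,0,0,0,0.0524,-1],
    [0,0,0,0,0,0,-1],
    [0,0,0,0,0,0,-1],
    [0,0,0,0,0,0,-1]
  ]
}}

```text
time_s: 6.9
ee_pos: [0.5511, 0.0366, 0.1024]
eef_rot: [-3.142, 0.0, 1.806]
force: [-0.3, 0.6, -0.6]
grip_width: 0.0002
grip_force: 0.0
```

Emit:
{"fn": "jog_arm", "kwargs": {
  "motion": [
    [0,0,0,0,0,0,-1],
    [0,0,0,0,0,0,-1],
    [0,0,0,0,0,0,-1],
    [0,0,0,0,0,0,-1],
    [0,0,0,0,0,0,-1]
  ]
}}

```text
time_s: 7.4
ee_pos: [0.5512, 0.0365, 0.1025]
eef_rot: [3.142, 0.0, 1.805]
force: [0.6, -0.1, 0.4]
grip_width: 0.0007
grip_force: 0.0
```

```bash
python3 - <<'E'
from rel import *
rel()
im=save("scene","pics/s4.png")
c=im[191-40:191+40,317-50:317+50].copy()
c=cv2.resize(c,(800,600),interpolation=cv2.INTER_CUBIC)
for k,col in((3,(255,0,0)),(4,(255,255,0)),(5,(0,255,255))):
    a=np.radians(128-30*k);P=[.528+.04*np.cos(a),.0142+.04*np.sin(a),.115]
    u=(proj("scene",P)[0]-[267,151])*[8,7.5];print(k,u);cv2.circle(c,tuple(int(v) for v in u),5,col,-1)
cv2.imwrite("pics/z4.png",c[:,:,::-1])
E
```

```text
t 7.4 pos [0.5512 0.0365 0.1025] rpyd [180.    0.  103.4] rel mm x,y 16.3 27.7 F [ 0.6 -0.1  0.4] w 0.0007 q6 -0.23
3 [375.47641205 351.6105116 ]
4 [317.66461959 332.66805992]
5 [283.27255221 297.42699371]
```

View pics/z4.png

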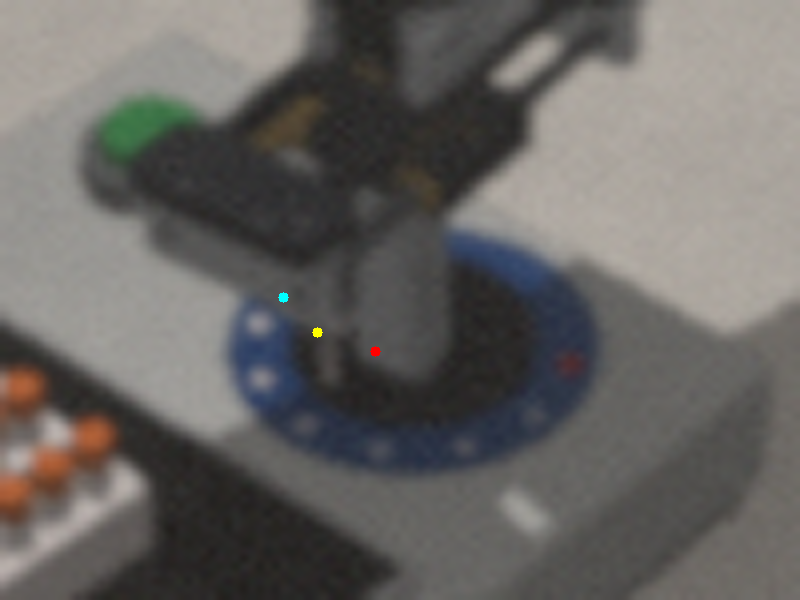

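The pointer end sits at the speed 4 mark (yellow, (318,333)), with the face end below it. Last click, a little slower near the end.

Emit:
{"fn": "jog_arm", "kwargs": {
  "motion": [
    [-0.0015,0.0008,0,0,0,0.0524,-1],
    [-0.0015,0.0008,0,0,0,0.0524,-1],
    [-0.0015,0.0008,0,0,0,0.0524,-1],
    [-0.0015,0.0008,0,0,0,0.0524,-1],
    [-0.0015,0.0008,0,0,0,0.0524,-1]
  ]
}}

```text
time_s: 7.95
ee_pos: [0.556, 0.0298, 0.1024]
eef_rot: [-3.141, -0.0, 1.541]
force: [-0.0, 1.3, 0.4]
grip_width: 0.0007
grip_force: 0.8
```

Emit:
{"fn": "jog_arm", "kwargs": {
  "motion": [
    [-0.001,0.0005,0,0,0,0.035,-1],
    [-0.001,0.0005,0,0,0,0.035,-1],
    [-0.001,0.0005,0,0,0,0.035,-1],
    [-0.001,0.0005,0,0,0,0.035,-1],
    [-0.001,0.0005,0,0,0,0.035,-1]
  ]
}}

```text
time_s: 8.45
ee_pos: [0.5582, 0.0245, 0.1025]
eef_rot: [3.141, -0.0, 1.366]
force: [1.0, -0.2, -0.2]
grip_width: 0.0006
grip_force: 0.2
```

Emit:
{"fn": "jog_arm", "kwargs": {
  "motion": [
    [-0.001,0.0005,0,0,0,0.035,-1],
    [-0.001,0.0005,0,0,0,0.035,-1],
    [0,0,0,0,0,0,-1],
    [0,0,0,0,0,0,-1],
    [0,0,0,0,0,0,-1]
  ]
}}

```text
time_s: 8.95
ee_pos: [0.5586, 0.0222, 0.1024]
eef_rot: [3.142, 0.0, 1.298]
force: [1.2, -0.4, -0.5]
grip_width: 0.0005
grip_force: 0.0
```

Emit:
{"fn": "jog_arm", "kwargs": {
  "motion": [
    [0,0,0,0,0,0,-1],
    [0,0,0,0,0,0,-1],
    [0,0,0,0,0,0,-1],
    [0,0,0,0,0,0,-1],
    [0,0,0,0,0,0,-1]
  ]
}}

```text
time_s: 9.45
ee_pos: [0.5586, 0.0222, 0.1025]
eef_rot: [3.142, 0.0, 1.298]
force: [-0.7, -1.3, -0.6]
grip_width: 0.0005
grip_force: 0.0
```

```bash
python3 - <<'E'
from rel import *
rel()
E
```

```text
t 9.45 pos [0.5586 0.0222 0.1025] rpyd [180.     0.    74.35] rel mm x,y 16.0 27.3 F [-0.7 -1.3 -0.6] w 0.0005 q6 0.25
```

Emit:
{"fn": "jog_arm", "kwargs": {
  "motion": [
    [0.005,0,0,0,0,0,-1],
    [0.005,0,0,0,0,0,-1],
    [0,0,-0.03,0,0,0,-1],
    [0,0,-0.035,0,0,0,-1],
    [0,0,-0.03,0,0,0,-1]
  ]
}}

```text
time_s: 9.95
ee_pos: [0.5614, 0.0324, 0.1991]
eef_rot: [3.141, -0.0, 1.298]
force: [-0.6, 0.3, 0.1]
grip_width: 0.0003
grip_force: 0.0
```

Emit:
{"fn": "jog_arm", "kwargs": {
  "motion": [
    [-0.0374,0.004,0,0,0,0,-1],
    [-0.0374,0.004,0,0,0,0,-1],
    [-0.0374,0.004,0,0,0,0,-1],
    [-0.0374,0.004,0,0,0,0,-1],
    [0,0,0,0,0,0,-1]
  ]
}}

```text
time_s: 10.45
ee_pos: [0.5358, -0.1196, 0.1975]
eef_rot: [3.142, 0.001, 1.294]
force: [0.9, 0.2, 0.1]
grip_width: 0.0006
grip_force: 0.0
```

```bash
python3 - <<'E'
from rel import *
rel()
a=save("top","pics/t5.png");b=save("scene","pics/s5.png")
cv2.imwrite("pics/z5.png",np.hstack([cv2.resize(a[150:240,280:400],(400,300),interpolation=cv2.INTER_CUBIC),cv2.resize(b[146:236,257:377],(400,300),interpolation=cv2.INTER_CUBIC)])[:,:,::-1])
print(proj("wrist",[.5366,-.1163,.095]))
w=save("wrist","pics/w5.png")
H,S,V,bl=measure("w",w);g=(H>50)&(H<85)&(S>120)
for A,c,_ in bl(g,80):print(A,c,cast("wrist",c,.095))
E
```

```text
t 10.45 pos [ 0.5358 -0.1196  0.1975] rpyd [1.7999e+02 3.0000e-02 7.4150e+01] rel mm x,y -126.5 44.0 F [0.9 0.2 0.1] w 0.0006 q6 -0.01
[[317.33967252 199.0996043 ]]
926 [316.78833693 197.56911447] [ 0.53661926 -0.11394209  0.095     ]
```

View pics/z5.png

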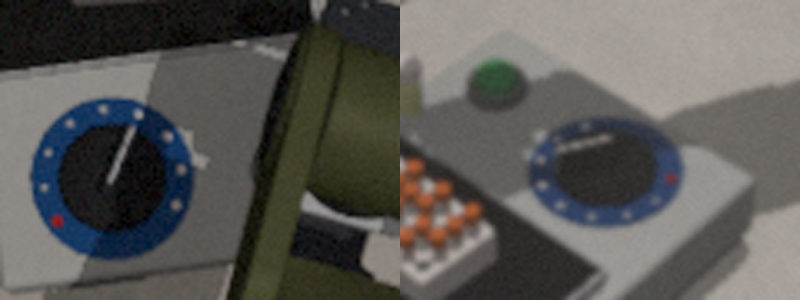

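In the top view the line ends at (133,127), at the fifth white dot (138,115). The scene view agrees, so it is at speed 5. The button is confirmed at (0.537,-0.115); now centring and descending.

Emit:
{"fn": "jog_arm", "kwargs": {
  "motion": [
    [0.0035,0,0,0,0,0,-1],
    [0,0,0.03,0,0,0,-1],
    [0,0,0.03,0,0,0,-1],
    [0,0,0.023,0,0,0,-1],
    [0,0,0,0,0,0,-1]
  ]
}}

```text
time_s: 11.1
ee_pos: [0.5362, -0.1116, 0.1117]
eef_rot: [-3.137, -0.0, 1.299]
force: [0.9, 0.8, -0.2]
grip_width: 0.0003
grip_force: 0.0
```

Emit:
{"fn": "jog_arm", "kwargs": {
  "motion": [
    [0,0,0.003,0,0,0,-1],
    [0,0,0.003,0,0,0,-1],
    [0,0,0.002,0,0,0,-1],
    [0,0,0,0,0,0,-1]
  ]
}}

```text
time_s: 11.5
ee_pos: [0.5375, -0.1131, 0.1068]
eef_rot: [3.141, -0.0, 1.298]
force: [-0.2, -0.2, 0.2]
grip_width: 0.0005
grip_force: 0.0
```

Emit:
{"fn": "jog_arm", "kwargs": {
  "motion": [
    [-0.003,0.0,0.002,0,0,0,-1],
    [0,0,0.002,0,0,0,-1],
    [0,0,0.002,0,0,0,-1],
    [0,0,0,0,0,0,-1]
  ]
}}

```text
time_s: 11.9
ee_pos: [0.5365, -0.1163, 0.1004]
eef_rot: [3.141, 0.0, 1.297]
force: [-1.2, -2.6, 1.7]
grip_width: 0.0005
grip_force: 1.2
```

Emit:
{"fn": "jog_arm", "kwargs": {
  "motion": [
    [0,0,0.002,0,0,0,-1],
    [0,0,0.002,0,0,0,-1],
    [0,0,0,0,0,0,-1]
  ]
}}

```text
time_s: 12.2
ee_pos: [0.5366, -0.1162, 0.0965]
eef_rot: [3.141, 0.0, 1.298]
force: [-1.4, -3.2, 4.3]
grip_width: 0.0001
grip_force: 2.3
```

Emit:
{"fn": "jog_arm", "kwargs": {
  "motion": [
    [0,0,0.001,0,0,0,-1],
    [0,0,0.001,0,0,0,-1],
    [0,0,0,0,0,0,-1]
  ]
}}

```text
time_s: 12.5
ee_pos: [0.5367, -0.1162, 0.096]
eef_rot: [3.141, 0.0, 1.298]
force: [-7.9, -2.0, 19.4]
grip_width: 0.0005
grip_force: 9.6
```

Emit:
{"fn": "jog_arm", "kwargs": {
  "motion": [
    [0,0,0.001,0,0,0,-1],
    [0,0,0.001,0,0,0,-1],
    [0,0,0,0,0,0,-1]
  ]
}}

```text
time_s: 12.8
ee_pos: [0.5369, -0.1163, 0.0956]
eef_rot: [3.14, 0.0, 1.298]
force: [-15.9, -0.3, 37.5]
grip_width: 0.0005
grip_force: 18.5
```

The force rose steadily to about 5 N over roughly 6 mm, then hit a hard stop, so the button is fully down. Retracting.

Emit:
{"fn": "jog_arm", "kwargs": {
  "motion": [
    [0,0,-0.005,0,0,0,-1],
    [0,0,-0.01,0,0,0,-1],
    [0,0,-0.03,0,0,0,-1],
    [0,0,-0.04,0,0,0,-1],
    [0,0,-0.04,0,0,0,-1]
  ]
}}

```text
time_s: 13.3
ee_pos: [0.5361, -0.1156, 0.2186]
eef_rot: [-3.14, -0.001, 1.298]
force: [0.5, 0.8, 0.7]
grip_width: 0.0005
grip_force: 0.0
```

Emit:
{"fn": "jog_arm", "kwargs": {
  "motion": [
    [-0.04,0,0,0,0,0,-1],
    [-0.04,0,0,0,0,0,-1],
    [-0.04,0,0,0,0,0,-1],
    [-0.04,0,0,0,0,0,-1],
    [0,0,0,0,0,0,-1]
  ]
}}

```text
time_s: 13.8
ee_pos: [0.4919, -0.2733, 0.2171]
eef_rot: [-3.141, -0.0, 1.294]
force: [0.0, 1.0, -0.5]
grip_width: 0.0003
grip_force: 0.0
```

```bash
python3 - <<'E'
from rel import *
rel()
a=save("top","pics/t6.png")
cv2.imwrite("pics/z6.png",np.hstack([cv2.resize(a[100:240,260:400],(400,400),interpolation=cv2.INTER_CUBIC),cv2.resize(a[130:310,100:280],(400,400))])[:,:,::-1])
E
```

```text
t 13.8 pos [ 0.4919 -0.2733  0.2171] rpyd [-1.7995e+02 -1.0000e-02  7.4140e+01] rel mm x,y -286.4 43.9 F [ 0.   1.  -0.5] w 0.0003 q6 -0.3
```

View pics/z6.png

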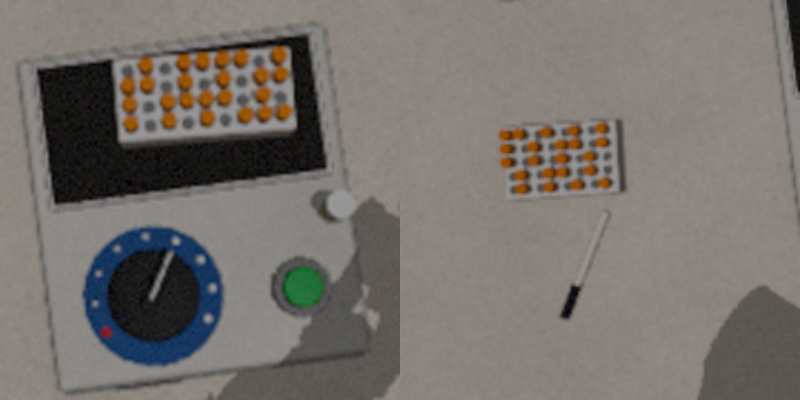

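The pointer line ends at (171,251), at the fifth white dot (176,241). The button is clear at (302,287), and the vial, racks and pen have not moved. Handing in.

```bash
python3 -c "
from station import ctrl
print(ctrl.hand_in())"
```

```text
the job is handed in; nothing more can be done
None
```

I pushed the selector click by click from speed 1 to speed 5, pressed the start button fully down and released it, and handed the job in with the arm clear at about 14 s; no verdict was returned.

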